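# Heat-spreader plate from parts tray to assembly cradle

## Task

The flat aluminium plate lies sunk in the raised parts tray, where it cannot be gripped. Push it along the tray, without letting it fall, until about two fifths of its length overhangs the tray's open end, then grip the overhanging part by its long sides, carry it to the grey assembly cradle and lower it in - do not drop it - so that it lies flat on both rubber rails, lengthwise between the corner posts, and let go. Leave the bottle, the meter and the reel where they are.

Things in the scene. Friction and masses are not known exactly. Their poses are not given: they have to be found in the camera images.
- plate: flat aluminium plate, 140 mm long (own x) x 60 mm wide (own y) x 10 mm thick, about 0.23 kg, alike at both ends (either way round in the cradle is right); dark holes and pad are surface marks only. Origin at the centre of its underside, z up. Starts lying in the tray, lengthwise, its front end 10 to 30 mm inside the open end; it slides with ordinary friction and stops when pushing stops
- plate_front (a point): middle of the plate's end face that points to the tray's open end (own x = -70 mm, mid thickness)
- plate_rear (a point): middle of the plate's other end face (own x = +70 mm, mid thickness): the end to push. At the start 54 to 74 mm of bare tray floor lie free behind it for a fingertip
- tray: fixed black parts tray, 230 mm long (own x) x 80 mm wide (foot 90 mm), origin on the table under its centre, z up. Flat floor 60 mm above the table; rims 10 mm high, flush with the plate's top, 7 mm wide along both long sides (66 mm between them) and 6 mm thick at the rear end (own +x). The front end (own -x, roughly towards the robot) is open
- tray_edge (a point): middle of the tray's open edge at floor height (own x = -115 mm, 60 mm above the table); beyond it is free air down to the table. The plate would tip off if more than 70 mm of it overhung
- cradle: fixed grey cradle, 180 mm long (own x), on a base slab 180 x 60 x 12 mm; origin on the table under its centre, z up. Two rubber rails (40 mm long in y; own x from 55 to 81 mm either side) carry the plate's ends 60 mm above the table. Corner posts and end walls with tops at 72 mm leave a nest 152 mm long x 70 mm wide; the posts take own x from 61 to 81 mm either side
- cradle_seat (a point): centre of the cradle at the height of the rails' tops (60 mm): the middle of the plate's underside belongs here. Between the end blocks (own x from -52 to 52 mm) it is open down to the base slab, so fingers can hold the plate's sides there while it is set down
- flask: bystander: closed clear bottle, 72 mm diameter, 150 mm high, upright; origin at the centre of its base
- meter: bystander: grey hand-held multimeter lying flat, 150 x 75 x 34 mm; origin at the centre of its underside
- reel: bystander: grey reel standing on its flange, 64 mm diameter, 50 mm high; origin at the centre of its base

How it is judged:
On the way, in this order (a step that is already met when the one before it is completed fails the run):
1. the plate overhangs the tray's open edge by more than 35 mm, still lying level on the tray (x of plate_front in the frame of tray_edge below -0.035 m and x of plate_rear in the frame of tray_edge above 0.02 m and angle between plate's own z axis and vertical below 0.08 rad and z of plate in the frame of tray_edge between -0.004 and 0.004 m and y of plate in the frame of tray_edge between -0.01 and 0.01 m), for 0.2 s.
2. the plate is clear above the tray, held by the fingers (height (world z) of plate above 0.075 m and contact force between the fingers and plate above 1 N), for 0.2 s.
3. the plate is lowered into the cradle, still between the fingers as it comes to within 6 mm of the rails (x of plate in the frame of cradle between -0.009 and 0.009 m and y of plate in the frame of cradle between -0.008 and 0.008 m and angle between the x axis of plate and the x axis of cradle, either way round below 0.12 rad and angle between plate's own z axis and vertical below 0.05 rad and z of plate in the frame of cradle_seat below 0.006 m and contact force between the fingers and plate above 1 N), for 0.1 s.
At the end, for the whole second after the job is handed in: The plate lies flat (within 0.05 rad) and at rest on both rails of the cradle, its underside within 3 mm of the rails' height, its centre within 9 mm lengthwise and 8 mm sideways of the cradle's, its long axis within 0.12 rad of the cradle's (either way round), and it is released (x of plate in the frame of cradle between -0.009 and 0.009 m and y of plate in the frame of cradle between -0.008 and 0.008 m and angle between the x axis of plate and the x axis of cradle, either way round below 0.12 rad and angle between plate's own z axis and vertical below 0.05 rad and z of plate in the frame of cradle_seat between -0.003 and 0.003 m and linear speed of plate below 0.02 m/s and angular speed of plate below 0.1 rad/s); the robot touches nothing.
It fails at once if the plate falls (its centre sinks below 45 mm or one end below 25 mm above the table) (height (world z) of plate below 0.045 m or height (world z) of any of plate_front, plate_rear below 0.025 m).
It fails at once if the bottle, the meter or the reel is moved by more than 30 mm (distance of any of flask, meter, reel from where it was at the start of the episode above 0.03 m).
It also fails if it takes over 54 s, if anything falls off the work surface, if the arm or the gripper's body presses on something with over 40 N, if the wrist force passes 120 N, or if a joint passes its speed limit or range.

## Robot

A 6-joint arm with a two-finger parallel gripper is mounted at the origin on the work surface. World frame = base frame: x ahead of the robot, y to its left, z up, the work surface at z = 0. Lengths are in m, angles in rad, forces in N, time in s.
With the tool pointing down it reaches from about 0.25 to 0.775 m from the base axis. Payload 4 kg.
Tool frame: the origin (TCP) lies midway between the tips of the shut fingers; the grasp point (between the pads) lies 19 mm behind it; z points along the fingers, y is the line along which they close (so a half turn about z gives the same grasp; the last joint's range is limited). The gripper opens to 85 mm and grips with 20 to 120 N. Pads are 22 mm wide; open, the fingers measure 114 mm over their backs; the gripper's body (76 mm by 85 mm) begins 54 mm behind the grasp point. The pads swing forward as they close: fully open they stand 13 mm farther back than shut.
Start: joints at [-1.245, 0.087, 1.371, -0, 1.684, -0.103], TCP at [0.229, -0.5, 0.231] pointing down, gripper open.
Joint ranges: [-3.1, 3.1], [-0.76, 2.03], [0.27, 2.55], [-1.08, 4.22], [0.17, 2.65], [-2.57, 2.57]. Speed limits (rad/s): [2.79, 2.79, 3.14, 3.14, 3.14, 3.14].

## Interface

Orientations are given as [roll, pitch, yaw] about the fixed x, y, z axes, in that order (R = Rz(yaw) Ry(pitch) Rx(roll)).
In Python, from plant import robot gives the robot as it stands.
- The arm moves only by the tool send_rows, never from a script. Its argument "targets" is a list that holds one entry, the list of rows, each a list of 7 numbers: the shift along the tool's x, y, z in mm, then the turn, a rotation vector about the tool's x, y, z in degrees, then the closure, from -1 (fully open) to 1 (shut). A call has 1 to 12 rows; each row is the pose to reach, as a shift and turn from the pose commanded when the call began, along the tool's axes at that moment; what a row does not reach only later rows make up. A row lasts 1/12 s, in which the tool goes at most 41.7 mm and 7.16 degrees, less where a joint would pass 70% of its speed; a pose out of reach is approached as far as the arm can. A call with a gripper value outside its range is refused whole. The fingers move at their own pace and stop on an object; "force" is the grip in N (left out, the last holds). Time passes only in rows, so rows that repeat a pose let the fingers close. It gives the time, the measured TCP pose, the force, the opening and the grip force at its end, in the units of the state.
- robot.state(): the state, without advancing time (a new reading comes with each control period).
- robot.capture(name): name is "scene" or "top" or "wrist"; returns a dict with "pixels" (420x560x3 uint8, blue, green, red), "z_map" (420x560 float32, m along the optical axis (not along the pixel's ray), 0 where there is no reading), "mtx" (3x3 intrinsics, pixels), "position" and "orientation" of the camera in the world; the wrist camera has in their place "hand_eye" (4x4, takes a point from camera to tool coordinates, whose origin is the TCP and whose axes are the flange's). Camera axes: x right, y up, looking along -z (the intrinsics and any distortion apply to the point x, -y, -z); pixel columns grow to the right and rows downward; lengths in m; the calibration is good to about 2 mm. A picture is of the moment at which its call begins: read the wrist's pose just before it.
- robot.finish_job(): hands the job in; it is judged then, once.
The state is a dict: "clock": time; "joints": joint angles; "joint_velocities": joint speeds; "effort": joint torques, N m; "tool_pos": TCP position; "orientation": TCP orientation; "wrist_force": force on the tool from outside, world axes, zero at the start; "ft_torque": the same for the moment, N m; "width": finger opening in m; "grip_force": force on a finger pad.
Only numpy, scipy, OpenCV 4.12 (cv2) and the standard library are available. Lean on these libraries where they do the work, as an engineer would, in place of code of your own. Each camera call takes 0.05 s, during which the arm holds its last target. There are 200 camera calls.

## Working session

There is one attempt and no reset: what is moved stays moved. The work goes in short steps, Python scripts to look and compute and a tool call to move; the robot and the scene stay as the last step left them, time stands still between calls to the robot, and variables do not carry over. Pictures are saved under pics/ and viewed, at most 11 in all, crops included, and the job is handed in when it is done.

Besides the shell and the picture viewer there is one more tool, called after ">>>" as name(argument=value, ...) on one line, values as JSON. send_rows: Moves the arm, as the interface text tells. Its arguments: {"type":"object","properties":{"targets":{"type":"array"},"force":{"type":"number"}},"required":["targets"]}

```bash
ls; mkdir -p pics; cat > h.py <<'E'
import numpy as np, cv2
from scipy.spatial.transform import Rotation as R
from plant import robot
def cam(name):
    s=robot.state(); c=robot.capture(name); return s,c
def pose(s,c):
    if 'hand_eye' in c:
        T=np.eye(4);T[:3,:3]=R.from_euler('xyz',s['orientation']).as_matrix();T[:3,3]=s['tool_pos']
        M=T@np.array(c['hand_eye']);return M[:3,:3],M[:3,3]
    o=np.array(c['orientation'],float)
    Rm=R.from_euler('xyz',o).as_matrix() if o.size==3 else o.reshape(3,3)
    return Rm,np.array(c['position'])
def toplane(s,c,uv,z):
    Rm,p=pose(s,c);K=np.array(c['mtx']);uv=np.atleast_2d(uv).astype(float)
    d=np.c_[(uv[:,0]-K[0,2])/K[0,0],-(uv[:,1]-K[1,2])/K[1,1],-np.ones(len(uv))]@Rm.T
    return p+d*((z-p[2])/d[:,2])[:,None]
def cloud(s,c):
    Rm,p=pose(s,c);K=np.array(c['mtx']);z=c['z_map'];v,u=np.indices(z.shape)
    P=np.stack([(u-K[0,2])/K[0,0]*z,-(v-K[1,2])/K[1,1]*z,-z],-1)@Rm.T+p
    P[z==0]=np.nan;return P
E
python3 - <<'E'
from h import *
print(robot.state())
for n in('top','scene'):
    s,c=cam(n);cv2.imwrite(f'pics/{n}0.png',c['pixels'])
    print(n,c['position'],c['orientation'],c['mtx'],[k for k in c])
    np.save(f'pics/{n}0.npy',cloud(s,c))
E
```

```text
pics
{'clock': 0.0, 'joints': array([-1.24508002e+00,  8.79683464e-02,  1.37232911e+00, -4.73851481e-06,
        1.68358467e+00, -1.03061014e-01]), 'joint_velocities': array([ 7.42392752e-04, -1.61977461e-04,  3.12240082e-04,  3.42616581e-04,
        5.48222405e-05, -3.82387790e-05]), 'effort': array([ 9.10681993e-04, -3.51856399e+01, -3.13272965e+01,  4.97304632e-05,
        1.06238388e-02, -2.97012855e-05]), 'tool_pos': array([ 0.2285149 , -0.49971173,  0.23009386]), 'orientation': array([-3.13931485e+00, -2.30852843e-04,  4.28776532e-01]), 'wrist_force': array([-0.88720463, -1.21992071,  0.89345713]), 'ft_torque': array([ 0.0255538 ,  0.01829199, -0.05235929]), 'grip_force': 0.0, 'width': 0.08528582485704257}
top [ 0.54704662 -0.01117654  1.21889676] [ 0.06031893  0.0026708  -1.59797104] [[398.27744496   0.         281.93381135]
 [  0.         398.27744496 203.90425956]
 [  0.           0.           1.        ]] ['pixels', 'z_map', 'mtx', 'position', 'orientation']
scene [1.32640629 0.69310214 0.68673719] [1.00823289 0.00310758 2.31738773] [[402.23308239   0.         278.94312034]
 [  0.         402.23308239 211.86275543]
 [  0.           0.           1.        ]] ['pixels', 'z_map', 'mtx', 'position', 'orientation']
```

View pics/top0.png

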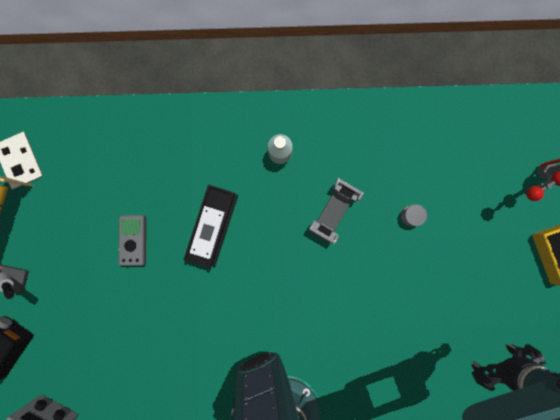

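View pics/scene0.png

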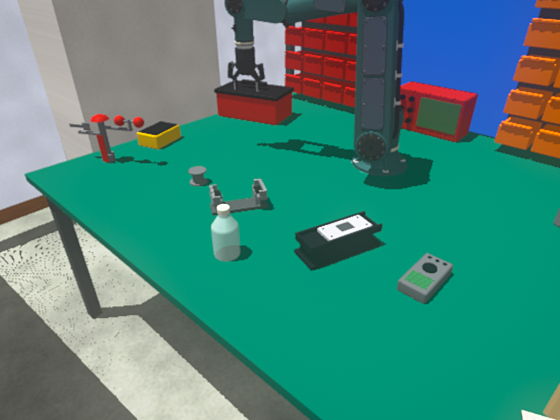

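The top view shows the tray and white plate at (212,228), open end down towards the robot. The cradle is at (335,210), bottle (280,148), reel (415,215) and meter (131,240). The scene view agrees.

```bash
python3 - <<'E'
from h import *
im=cv2.imread('pics/top0.png');P=np.load('pics/top0.npy')
def rep(n,m):
    X=P[m];X=X[np.isfinite(X[:,0])];r=cv2.minAreaRect((X[:,:2]*1000).astype(np.float32));b=cv2.boxPoints(r)
    e0,e1=b[1]-b[0],b[2]-b[1];L=e0 if np.linalg.norm(e0)>np.linalg.norm(e1) else e1
    print(n,len(X),'c',np.round(r[0],1),'size',np.round(r[1],1),'yaw',round(np.degrees(np.arctan2(L[1],L[0])),1),'z',np.round(np.nanmedian(X[:,2]),4))
def roi(x0,y0,x1,y1):
    m=np.zeros(im.shape[:2],bool);m[y0:y1,x0:x1]=1;return m
g=im.astype(int);white=(g.min(-1)>150)
rep('plate',roi(180,180,245,275)&white)
z=P[...,2]
rep('tray',roi(180,180,245,275)&(z>.05))
rep('cradle top',roi(300,170,370,250)&(z>.045))
rep('cradle all',roi(300,170,370,250)&(z>.007))
rep('flask',roi(260,125,300,170)&(z>.02))
rep('reel',roi(395,195,435,235)&(z>.03))
rep('meter',roi(110,205,155,275)&(z>.02))
E
```

```text
plate 864 c [540.6 209.5] size [ 62.3 142.8] yaw -18.9 z 0.0706
tray 2278 c [560.3 204.8] size [ 80.8 230.3] yaw -19.2 z 0.069
cradle top 668 c [ 594.1 -164.4] size [ 84.  170.9] yaw -31.8 z 0.0608
cradle all 1420 c [ 603.4 -158.8] size [216.9 206.7] yaw 5.8 z 0.0178
flask 571 c [780.4  -6.2] size [70.5 69.1] yaw 40.6 z 0.1057
reel 368 c [ 576.2 -399.4] size [61.3 62.1] yaw -14.0 z 0.0501
meter 1317 c [524.  443.2] size [ 77.2 148.8] yaw -0.7 z 0.0346
```

```bash
cat >> h.py <<'E'
def rel(p,yaw,pitch=0.):
    s=robot.state();A=R.from_euler('xyz',s['orientation']);B=R.from_euler('xyz',[np.pi,pitch,np.radians(yaw)])
    print('now',np.round(s['tool_pos']*1000,1),np.round(np.degrees(s['orientation']),2),'t',round(s['clock'],2),'F',np.round(s['wrist_force'],1),'w',round(s['width'],4))
    print('shift',np.round(A.inv().apply(np.array(p)-s['tool_pos'])*1000,1),'turn',np.round((A.inv()*B).as_rotvec(degrees=True),2))
E
python3 -c "
from h import *
rel([.53,.21,.30],-19.1)
print(robot.capture('wrist')['hand_eye'])"
```

```text
now [ 228.5 -499.8  230.3] [-1.7989e+02 -1.0000e-02  2.4570e+01] t 0.1 F [-0.2 -0.7  0.6] w 0.0852
shift [ 569.3 -520.3  -68.6] turn [-1.100e-01  3.000e-02  4.367e+01]
[[ 6.58521290e-04  9.61186405e-01  2.75899004e-01  6.92922774e-02]
 [ 9.99999471e-01 -4.15124849e-04 -9.40592670e-04 -3.87244429e-04]
 [-7.89552355e-04  2.75899477e-01 -9.61186171e-01 -1.42920478e-01]
 [ 0.00000000e+00  0.00000000e+00  0.00000000e+00  1.00000000e+00]]
```

>>> send_rows(targets=[[[620,-475,-69,0,0,43.7,1],[620,-475,-69,0,0,43.7,1],[620,-475,-69,0,0,43.7,1],[620,-475,-69,0,0,43.7,1],[620,-475,-69,0,0,43.7,1],[620,-475,-69,0,0,43.7,1],[620,-475,-69,0,0,43.7,1],[620,-475,-69,0,0,43.7,1],[620,-475,-69,0,0,43.7,1],[620,-475,-69,0,0,43.7,1],[620,-475,-69,0,0,43.7,1],[620,-475,-69,0,0,43.7,1]]])

```text
clock: 1.15
tool_pos: [0.455, -0.0733, 0.2739]
orientation: [3.141, -0.0, -0.334]
wrist_force: [1.1, -1.5, -0.4]
width: 0.0002
grip_force: 0.0
```

```bash
python3 -c "
from h import *
rel([.595,.19,.30],-19.1)"
```

```text
now [455.  -73.3 273.9] [ 1.7999e+02 -1.0000e-02 -1.9130e+01] t 1.15 F [ 1.1 -1.5 -0.4] w 0.0002
shift [  45.9 -294.7  -26.1] turn [ 0.01 -0.01 -0.03]
```

>>> send_rows(targets=[[[46,-295,-26,0,0,0,1],[46,-295,-26,0,0,0,1],[46,-295,-26,0,0,0,1],[46,-295,-26,0,0,0,1],[46,-295,-26,0,0,0,1],[46,-295,-26,0,0,0,1],[46,-295,-26,0,0,0,1],[46,-295,-26,0,0,0,1],[46,-295,-26,0,0,0,1],[46,-295,-26,0,0,0,1],[46,-295,-26,0,0,0,1]]])

```text
clock: 2.07
tool_pos: [0.5944, 0.1868, 0.2999]
orientation: [3.141, 0.0, -0.335]
wrist_force: [-0.1, 0.1, 0.1]
width: 0.0001
grip_force: 0.0
```

```bash
python3 - <<'E'
from h import *
rel([.595,.19,.30],-19.1)
s,c=cam('wrist');cv2.imwrite('pics/w1.png',c['pixels']);np.save('pics/w1.npy',cloud(s,c))
g=c['pixels'].astype(int)
m=((g.min(-1)>140)).astype(np.uint8)
k=max(cv2.findContours(m,0,2)[0],key=cv2.contourArea)
q=toplane(s,c,k[:,0],.070)
print(cv2.minAreaRect((q[:,:2]*1000).astype(np.float32)))
P=cloud(s,c);z=P[...,2]
X=P[(z>.055)&(z<.075)];print(cv2.minAreaRect((X[:,:2]*1000).astype(np.float32)),np.percentile(P[m>0][:,2],[5,50,95]))
E
```

```text
now [594.4 186.8 299.9] [ 1.7994e+02  1.0000e-02 -1.9210e+01] t 2.07 F [-0.1  0.1  0.1] w 0.0001
shift [-0.5 -3.2 -0.1] turn [ 0.06  0.01 -0.11]
((553.5670776367188, 205.61129760742188), (60.24471664428711, 115.38582611083984), 70.82263946533203)
((620.0746459960938, 48.957305908203125), (257.9131164550781, 457.5619201660156), 2.4946377277374268) [nan nan nan]
```

View pics/w1.png

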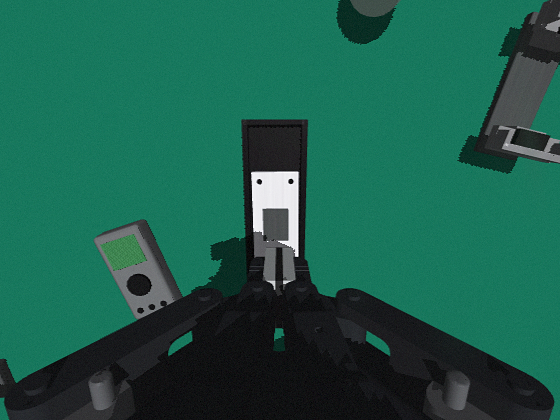

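The wrist view shows the plate's rear edge at row 171 (columns 252–299). The tray's rear rim is at row 120 (columns 242–307), with bare floor between them. The fingers hide the front end.

```bash
python3 - <<'E'
from h import *
s,c=cam('wrist')
g=c['pixels'].astype(int);m=(g.min(-1)>140)
r=[np.where(m[:,u])[0].min() for u in (258,270,280,293)];print(r)
cols=[(np.where(m[v,240:310])[0].min()+240,np.where(m[v,240:310])[0].max()+240) for v in(175,195,225)];print(cols)
pr=toplane(s,c,[(275.5,np.mean(r)-.5)],.07)[0]
L=toplane(s,c,[(a-.5,v) for (a,b),v in zip(cols,(175,195,225))],.07);Rr=toplane(s,c,[(b+.5,v) for (a,b),v in zip(cols,(175,195,225))],.07)
print('pr',pr);
for E in(L,Rr):print(np.degrees(np.arctan2(*(E[0]-E[2])[[1,0]])),E[1])
green=(g[...,1]>g[...,2]*1.6)
rr=[np.where(green[:150,u])[0].max() for u in (255,275,295)];cc=[(242+0,)]
row=lambda v:(np.where(green[v,:275])[0].max(),275+np.where(green[v,275:])[0].min())
e=[row(v) for v in(130,150,200)];print(rr,e)
print('tray rear',toplane(s,c,[(275,np.mean(rr)+.5)],.07)[0])
T=[toplane(s,c,[(a+.5,v),(b-.5,v)],.07) for (a,b),v in zip(e,(130,150,200))]
for t in T:print(t[:,:2].mean(0),np.linalg.norm(t[0]-t[1]))
E
```

```text
[np.int64(172), np.int64(172), np.int64(172), np.int64(172)]
[(np.int64(251), np.int64(298)), (np.int64(252), np.int64(297)), (np.int64(253), np.int64(297))]
pr [0.60838242 0.18532615 0.07      ]
-18.42544401130197 [0.58989775 0.22466137 0.07      ]
-19.29160091530019 [0.57034635 0.16859585 0.07      ]
[np.int64(119), np.int64(119), np.int64(119)] [(np.int64(241), np.int64(307)), (np.int64(242), np.int64(300)), (np.int64(244), np.int64(306))]
tray rear [0.66779999 0.16506937 0.07      ]
[0.65668621 0.1702652 ] 0.07901739463972592
[0.6353795  0.18173105] 0.07055367093186216
[0.57364039 0.19822399] 0.07911535380423189
```

```bash
python3 -c "
from h import *
rel([.6356,.178,.10],-19)"
```

```text
now [594.4 186.5 300.4] [ 1.7999e+02 -3.0000e-02 -1.9260e+01] t 2.17 F [-0.7 -0.2 -0.2] w 0.0002
shift [ 41.6  -5.5 200.4] turn [ 0.01 -0.03 -0.26]
```

>>> send_rows(targets=[[[42,-5.5,200,0,0,0,1],[42,-5.5,200,0,0,0,1],[42,-5.5,200,0,0,0,1],[42,-5.5,200,0,0,0,1],[42,-5.5,200,0,0,0,1],[42,-5.5,200,0,0,0,1],[42,-5.5,200,0,0,0,1],[42,-5.5,210,0,0,0,1],[42,-5.5,220,0,0,0,1],[42,-5.5,230,0,0,0,1],[42,-5.5,235.5,0,0,0,1],[42,-5.5,235.5,0,0,0,1]]])

```text
clock: 3.17
tool_pos: [0.6354, 0.1796, 0.0631]
orientation: [3.14, 0.002, -0.334]
wrist_force: [-0.6, -0.3, -0.2]
width: 0.0002
grip_force: 0.0
```

```bash
python3 - <<'E'
from h import *
rel([.6356,.178,.064],-19)
s,c=cam('scene');p=c['pixels'][180:300,260:420];cv2.imwrite('pics/s2.png',cv2.resize(p,None,fx=4,fy=4,interpolation=cv2.INTER_CUBIC))
E
```

```text
now [635.4 179.6  63.1] [ 1.7993e+02  1.1000e-01 -1.9110e+01] t 3.17 F [-0.6 -0.3 -0.2] w 0.0002
shift [ 0.8  1.5 -0.9] turn [ 0.07  0.11 -0.11]
```

View pics/s2.png

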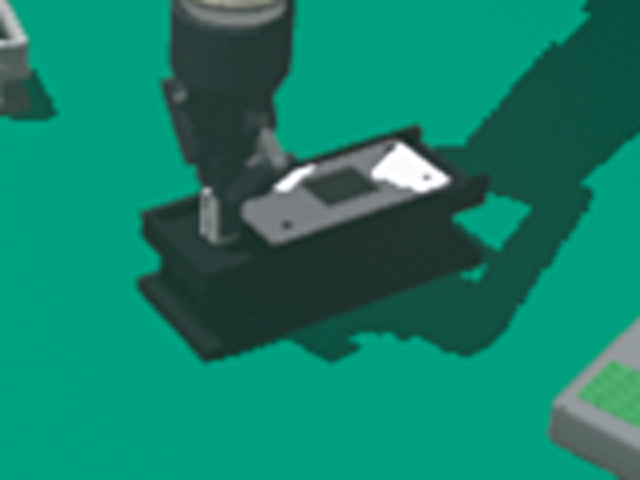

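The shut fingers stand on the tray floor behind the plate, so I'll push slowly along -x.

>>> send_rows(targets=[[[-8,0,0,0,0,0,1],[-15,0,0,0,0,0,1],[-22,0,0,0,0,0,1],[-29,1,0,0,0,0,1],[-36,1,0,0,0,0,1],[-43,1,0,0,0,0,1],[-50,1,0,0,0,0,1],[-57,1,0,0,0,0,1],[-64,1,0,0,0,0,1],[-71,1,0,0,0,0,1],[-78,1,0,0,0,0,1],[-80,1,0,0,0,0,1]]])

```text
clock: 4.22
tool_pos: [0.5595, 0.2054, 0.0646]
orientation: [-3.141, -0.0, -0.333]
wrist_force: [2.4, -1.5, 1.6]
width: -0.0003
grip_force: 1.4
```

```bash
cat > meas.py <<'E'
from h import *
rel([0,0,.1],-19)
s,c=cam('top')
im=c['pixels'].astype(int);P=cloud(s,c)
m=np.zeros(im.shape[:2],np.uint8);m[170:330,170:260]=((im.min(-1)>95)&(im.max(-1)-im.min(-1)<25)&(abs(P[...,2]-.07)<.008))[170:330,170:260]
k=np.argwhere(m)[:,::-1];q=toplane(s,c,k,.07)[:,:2]
a=np.radians(-19);ax=np.array([np.cos(a),np.sin(a)]);ay=np.array([-ax[1],ax[0]])
d=q-[.560,.204];S=d@ax;Y=d@ay
print(len(q),'s',np.percentile(S,[0,1,99,100]),'y',np.percentile(Y,[1,99]))
f=S<np.percentile(S,1)+.01;print('front y',Y[f].min(),Y[f].max())
import sys
if len(sys.argv)>1: cv2.imwrite(sys.argv[1],cv2.resize(c['pixels'][150:300,150:350],None,fx=4,fy=4,interpolation=cv2.INTER_CUBIC))
E
python3 meas.py pics/t3.png
```

```text
now [559.5 205.4  64.6] [-179.99   -0.    -19.1 ] t 4.22 F [ 2.4 -1.5  1.6] w -0.0003
shift [-461.5  377.2  -35.4] turn [-0.01 -0.   -0.1 ]
349 s [-0.15217891 -0.15177487 -0.05516848 -0.02287815] y [-0.02963576  0.02546778]
front y -0.029508724058571426 0.027692583223991003
```

View pics/t3.png

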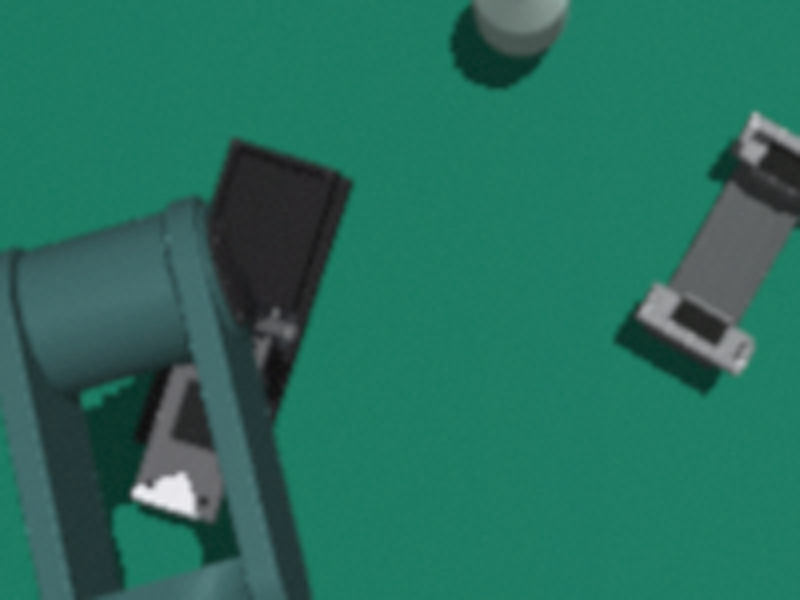

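The plate's front end overhangs by about 38 mm, straight and level (crop row 500). I'll push 20 mm more, then back off and rise.

>>> send_rows(targets=[[[-5,0,0,0,0,0,1],[-10,0,0,0,0,0,1],[-15,0,0,0,0,0,1],[-18,0,0,0,0,0,1],[-20.5,0,0,0,0,0,1],[-20.5,0,0,0,0,0,1],[-10,0,0,0,0,0,1],[5,0,0,0,0,0,1],[5,0,-35,0,0,0,1],[5,0,-75,0,0,0,0],[5,0,-115,0,0,0,-1],[5,0,-150,0,0,0,-1]]])

```text
clock: 5.27
tool_pos: [0.5653, 0.203, 0.2159]
orientation: [3.141, 0.001, -0.334]
wrist_force: [1.7, -0.5, 1.3]
width: 0.0357
grip_force: 0.0
```

```bash
python3 meas.py
```

```text
now [565.3 203.  215.9] [ 1.7998e+02  7.0000e-02 -1.9150e+01] t 5.27 F [ 1.7 -0.5  1.3] w 0.0357
shift [-467.3  377.2  116.6] turn [ 0.02  0.07 -0.15]
299 s [-0.17237854 -0.17152259 -0.03264356 -0.03192076] y [-0.03275597  0.02490213]
front y -0.009370551315732483 0.025079124557980097
```

```bash
python3 -c "
from h import *
rel([.4286,.2477,.15],-19)"
```

```text
now [568.5 203.9 225.2] [-179.54   -0.66  -19.15] t 5.32 F [2.2 0.5 5.7] w 0.0429
shift [-147.4    5.1   73.5] turn [-0.46 -0.66 -0.14]
```

>>> send_rows(targets=[[[-35,1,16,0,0,0,-1],[-70,2,32,0,0,0,-1],[-105,3,48,0,0,0,-1],[-144,4,65,0,0,0,-1],[-144,4,65,0,0,0,-1],[-144,4,65,0,0,0,-1],[-144,4,65,0,0,0,-1],[-144,4,65,0,0,0,-1]]])

```text
clock: 5.98
tool_pos: [0.4297, 0.2468, 0.1506]
orientation: [-3.14, -0.002, -0.335]
wrist_force: [0.2, -0.0, 0.2]
width: 0.0853
grip_force: 0.0
```

```bash
python3 -c "
from h import *
rel([.4286,.2477,.039],-19)
s,c=cam('wrist');cv2.imwrite('pics/w4.png',c['pixels'])
p=toplane(s,c,[(0,0)],.07)
Rm,pp=pose(s,c);K=c['mtx']
for q in ([.4286,.2477,.065],):
  v=Rm.T@(np.array(q)-pp);print(K[0,2]-K[0,0]*v[0]/v[2],K[1,2]+K[1,1]*v[1]/v[2])
"
```

```text
now [429.7 246.8 150.6] [-1.7991e+02 -1.2000e-01 -1.9180e+01] t 5.98 F [ 0.2 -0.   0.2] w 0.0853
shift [ -1.6  -0.3 111.6] turn [-0.09 -0.12 -0.18]
277.8525895774793 216.7704409137402
```

View pics/w4.png

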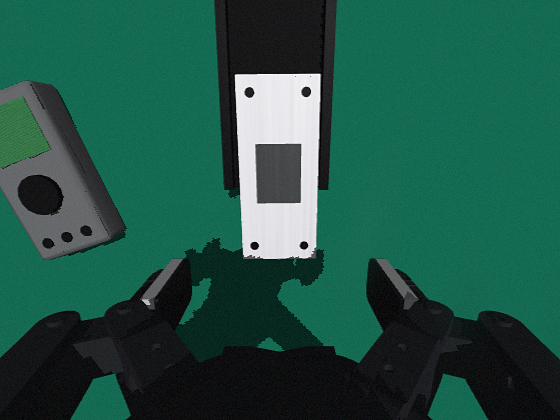

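The whole plate is visible: rear edge at row 74, front edge at row 258, centreline near column 279. The tray's open edge is at row 189, and the open fingers straddle the plate. I'll measure it precisely.

```bash
cat > wp.py <<'E'
from h import *
import sys
def plate_w(z=.07,thr=140):
    s,c=cam('wrist');g=c['pixels'].astype(int);m=(g.min(-1)>thr).astype(np.uint8)
    m=cv2.morphologyEx(m,cv2.MORPH_CLOSE,np.ones((3,3)))
    k=max(cv2.findContours(m,0,2)[0],key=cv2.contourArea)
    q=toplane(s,c,k[:,0],z)[:,:2]*1000
    r=cv2.minAreaRect(q.astype(np.float32));b=cv2.boxPoints(r);e=[b[1]-b[0],b[2]-b[1]];L=max(e,key=np.linalg.norm)
    y=(np.degrees(np.arctan2(L[1],L[0]))+90)%180-90
    return s,np.array(r[0]),np.array(r[1]),y
if __name__=='__main__':
    s,ce,sz,y=plate_w();ax=np.array([np.cos(np.radians(y)),np.sin(np.radians(y))])
    print(ce,sz,y);g=ce-36*ax;print('grasp',g)
    rel([g[0]/1000,g[1]/1000,.039],y)
E
python3 wp.py
```

```text
[462.28250122 235.77618408] [ 59.56604004 139.42382812] -18.626564
grasp [428.1681633  247.27453709]
now [429.8 246.8 150.7] [-1.799e+02 -1.200e-01 -1.920e+01] t 6.08 F [-0.   0.1 -0.4] w 0.0856
shift [ -2.    0.2 111.7] turn [-0.1  -0.12 -0.58]
```

>>> send_rows(targets=[[[-1.5,0,30,0,0,-0.5,-1],[-1.5,0,60,0,0,-0.5,-1],[-1.5,0,85,0,0,-0.5,-1],[-1.5,0,105,0,0,-0.5,-1],[-1.5,0,112,0,0,-0.5,-1],[-1.5,0,112,0,0,-0.5,-1],[-1.5,0,112,0,0,-0.5,-1]]])

```text
clock: 6.67
tool_pos: [0.4276, 0.2473, 0.0383]
orientation: [-3.141, -0.001, -0.326]
wrist_force: [0.1, -0.3, 0.5]
width: 0.0853
grip_force: 0.0
```

>>> send_rows(targets=[[[0,0,0,0,0,0,0.0],[0,0,0,0,0,0,0.2],[0,0,0,0,0,0,0.5],[0,0,0,0,0,0,1],[0,0,0,0,0,0,1],[0,0,0,0,0,0,1],[0,0,0,0,0,0,1],[0,0,0,0,0,0,1]]], force=60)

```text
clock: 7.33
tool_pos: [0.4278, 0.2478, 0.0394]
orientation: [-3.139, -0.003, -0.325]
wrist_force: [-0.6, 0.2, 5.4]
width: 0.0588
grip_force: 63.5
```

```bash
python3 - <<'E'
from h import *
rel([.4283,.2473,.039],-18.8)
s,c=cam('scene');p=c['pixels'][160:280,280:440];cv2.imwrite('pics/s5.png',cv2.resize(p,None,fx=4,fy=4,interpolation=cv2.INTER_CUBIC))
E
```

```text
now [427.8 247.8  39.4] [-179.85   -0.19  -18.63] t 7.33 F [-0.6  0.2  5.4] w 0.0588
shift [0.6 0.3 0.4] turn [-0.15 -0.19  0.17]
```

View pics/s5.png

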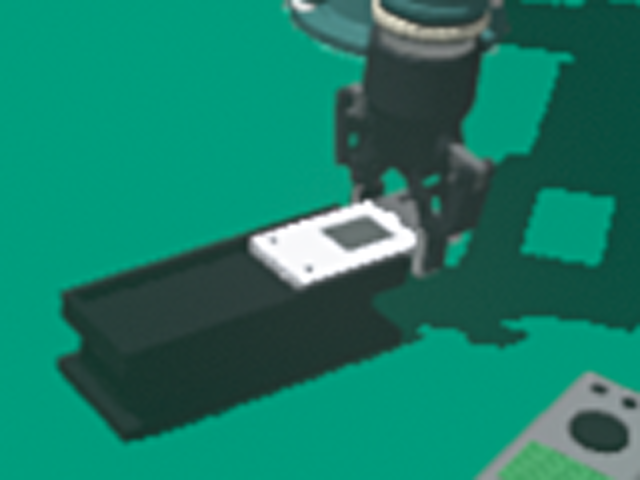

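The fingers hold the overhanging part by both long sides (crop around (420,235)), width 59 mm. Lifting now.

>>> send_rows(targets=[[[0,0,-5,0,0,0,1],[0,0,-12,0,0,0,1],[0,0,-22,0,0,0,1],[0,0,-35,0,0,0,1],[0,0,-50,0,0,0,1],[0,0,-70,0,0,0,1],[0,0,-90,0,0,0,1],[0,0,-110,0,0,0,1],[0,0,-130,0,0,0,1],[0,0,-150,0,0,0,1],[0,0,-160,0,0,0,1],[0,0,-160,0,0,0,1]]], force=90)

```text
clock: 8.38
tool_pos: [0.4276, 0.2476, 0.2006]
orientation: [-3.138, -0.004, -0.325]
wrist_force: [0.5, -0.6, -1.5]
width: 0.0585
grip_force: 97.1
```

```bash
python3 - <<'E'
from h import *
s,c=cam('top');P=cloud(s,c);z=P[...,2]
cv2.imwrite('pics/t6.png',cv2.resize(c['pixels'][165:255,295:375],None,fx=6,fy=6,interpolation=cv2.INTER_CUBIC))
m=np.zeros(z.shape,np.uint8);g=c['pixels'].astype(int)
m[165:255,295:375]=((g[...,1]<g[...,2]*1.3)&(g.min(-1)>110))[165:255,295:375]
n,l,st,ce=cv2.connectedComponentsWithStats(m)
for i in range(1,n):
    if st[i,4]>15:print(st[i],ce[i])
k=np.argwhere(m)[:,::-1].astype(np.float32)
q=toplane(s,c,k,.072)[:,:2]*1000
print(cv2.minAreaRect(q.astype(np.float32)))
E
```

```text
[335 178  29  21 132] [347.18939394 186.88636364]
[352 195   5   5  20] [354.25 197.05]
[310 221  28  22 186] [323.38709677 232.2311828 ]
((593.9530029296875, -165.94601440429688), (83.99146270751953, 169.90032958984375), 58.16984558105469)
```

View pics/t6.png

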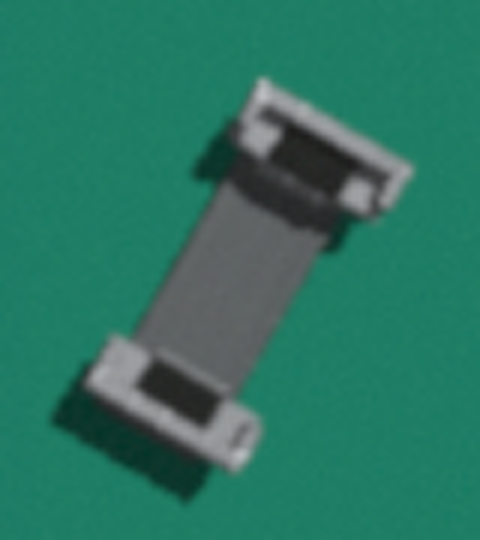

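The top view shows the cradle's two end blocks running from lower left (crop (180,400)) to upper right (crop (320,150)). I'll carry the plate to a vantage point beside and above the cradle to measure it with the wrist camera.

```bash
python3 -c "
from h import *
rel([.62,-.029,.30],-31.8)"
```

```text
now [426.8 247.3 198.5] [-1.7992e+02 -1.1000e-01 -1.8640e+01] t 8.43 F [-0.3  0.9 -2.3] w 0.058
shift [ 271.5  199.9 -101.2] turn [-0.09 -0.1  13.16]
```

>>> send_rows(targets=[[[10,7,-10,0,0,0.5,1],[30,22,-20,0,0,1.5,1],[55,40,-30,0,0,3,1],[80,59,-40,0,0,4.5,1],[107,79,-50,0,0,6,1],[134,99,-60,0,0,7.5,1],[161,119,-70,0,0,9,1],[188,139,-80,0,0,10.5,1],[215,159,-90,0,0,11.5,1],[240,177,-96,0,0,12.5,1],[260,192,-101,0,0,13,1],[272,200,-101,0,0,13,1]]])

```text
clock: 9.43
tool_pos: [0.6213, -0.0335, 0.2974]
orientation: [3.139, 0.001, -0.557]
wrist_force: [-0.6, -0.4, -2.0]
width: 0.0584
grip_force: 97.1
```

>>> send_rows(targets=[[[0,0,0,0,0,0,1],[0,0,0,0,0,0,1],[0,0,0,0,0,0,1],[0,0,0,0,0,0,1]]])

```text
clock: 9.77
tool_pos: [0.6196, -0.0285, 0.2979]
orientation: [3.141, 0.001, -0.551]
wrist_force: [0.4, -0.5, -2.1]
width: 0.0585
grip_force: 97.1
```

```bash
python3 -c "
from h import *
rel([.62,-.029,.30],-31.8)
s,c=cam('wrist');cv2.imwrite('pics/w7.png',c['pixels']);np.save('pics/w7.npy',cloud(s,c))
import pickle;pickle.dump((s,c),open('w7.pkl','wb'))"
```

```text
now [619.6 -28.5 297.9] [ 1.7997e+02  8.0000e-02 -3.1570e+01] t 9.77 F [ 0.4 -0.5 -2.1] w 0.0585
shift [ 0.7  0.2 -2.1] turn [0.03 0.08 0.23]
```

View pics/w7.png

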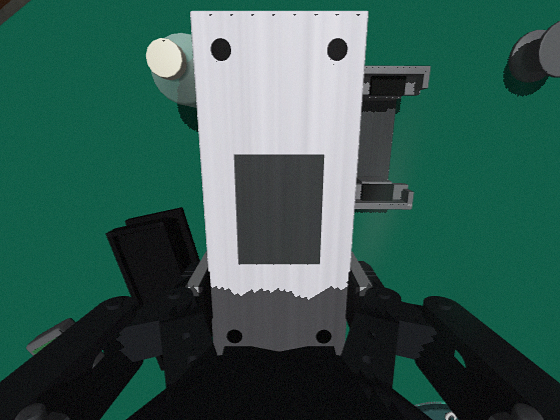

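The plate hides the cradle's left part. Its end walls show at (430,67) and (412,208), so I'll shift sideways to see all of it.

>>> send_rows(targets=[[[0,-15,0,0,0,0,1],[0,-40,0,0,0,0,1],[0,-65,0,0,0,0,1],[0,-85,0,0,0,0,1],[0,-85,0,0,0,0,1],[0,-85,0,0,0,0,1],[0,-85,0,0,0,0,1],[0,-85,0,0,0,0,1]]])

```text
clock: 10.48
tool_pos: [0.6645, 0.043, 0.2987]
orientation: [3.141, -0.0, -0.552]
wrist_force: [0.1, -0.4, -1.8]
width: 0.0584
grip_force: 97.1
```

```bash
python3 -c "
from h import *
rel([.62,-.029,.30],-31.8)
s,c=cam('wrist');x0,y0=350,30
cv2.imwrite('pics/w8.png',cv2.resize(c['pixels'][30:230,350:550],None,fx=3,fy=3,interpolation=cv2.INTER_CUBIC))
import pickle;pickle.dump((s,c),open('w8.pkl','wb'))
P=cloud(s,c);z=P[...,2];g=c['pixels'].astype(int)
green=(g[...,1]>g[...,2]*1.6)
m=(z>.055)&(z<.085)&~green;m[:,:370]=0;m[230:]=0
X=P[m];q=(X[:,:2]*1000).astype(np.float32);print(len(q),np.percentile(X[:,2],[50,90]),cv2.minAreaRect(q))
"
```

```text
now [664.5  43.  298.7] [ 1.7999e+02 -3.0000e-02 -3.1640e+01] t 10.48 F [ 0.1 -0.4 -1.8] w 0.0584
shift [-0.1 84.7 -1.3] turn [ 0.01 -0.03  0.16]
3215 [0.06618747 0.07301373] ((594.1768188476562, -165.97418212890625), (85.73780822753906, 168.9434051513672), 58.19729232788086)
```

View pics/w8.png

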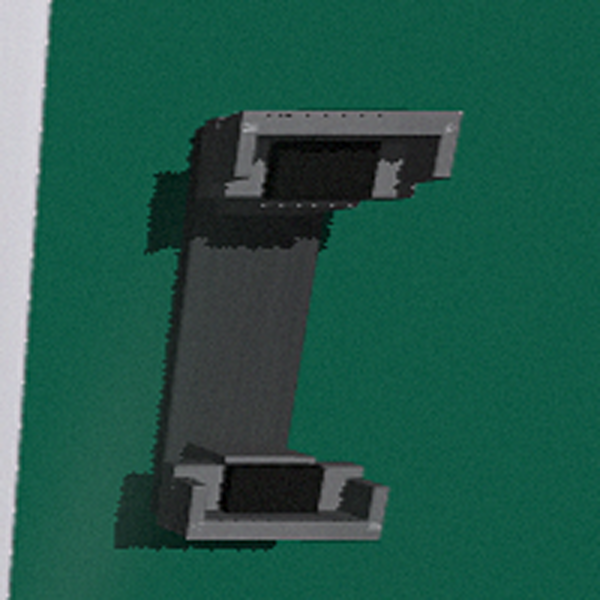

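The crop shows the whole cradle. The far block's outer corners are at (240,112) and (463,112), the near block's at (185,540) and (378,540). Next I'll cross-check its pose by rays and measure the plate's pose in the tool.

```bash
python3 - <<'E'
from h import *
import pickle
s,c=pickle.load(open('w8.pkl','rb'))
uv=np.array([(240,112),(463,112),(185,540),(378,540)])/3.+[350-.33,30-.33]
q=toplane(s,c,uv,.072)[:,:2]*1000
print(np.round(q,1),q.mean(0));f=q[:2].mean(0)-q[2:].mean(0);print(np.linalg.norm(f),np.degrees(np.arctan2(f[1],f[0])),np.linalg.norm(q[0]-q[1]),np.linalg.norm(q[2]-q[3]))
g=c['pixels'].astype(int);P=cloud(s,c)
A=R.from_euler('xyz',s['orientation']);T=lambda X:A.inv().apply(X-s['tool_pos'])*1000
m=(g.min(-1)>140).astype(np.uint8);k=max(cv2.findContours(m,0,2)[0],key=cv2.contourArea)[:,0]
mm=np.zeros_like(m);cv2.drawContours(mm,[k[:,None]],-1,1,-1);mm=cv2.erode(mm,np.ones((9,9)))
X=P[mm>0];X=T(X[np.isfinite(X[:,0])]);co=np.linalg.lstsq(np.c_[X[:,:2],np.ones(len(X))],X[:,2],rcond=None)[0]
print('plane slopes',co, 'top z',np.median(X[:,2]))
ztop=.2987+.0306
q=T(toplane(s,c,k,ztop));
print('x range',np.percentile(q[:,0],[0,99,100]))
for x in(10,40,70,100):
    w=q[abs(q[:,0]-x)<3];print(x,w[:,1].min(),w[:,1].max(),(w[:,1].min()+w[:,1].max())/2)
E
```

```text
[[ 687.8 -174.3]
 [ 643.4 -246.6]
 [ 543.9  -85.6]
 [ 500.1 -156.7]] [ 593.7716169 -165.7903789]
169.13420351273956 -31.872625741696186 84.86217493092666 83.53658282645573
plane slopes [ 8.75369543e-03 -4.03369979e-03 -3.05174373e+01] top z -30.001626464498667
x range [ -2.12272512 105.39765347 105.74191108]
10 -29.20052744906704 29.796688184850282 0.29808036789162173
40 -29.22422365271081 29.878841186933425 0.3273087671113082
70 -29.192539555597683 29.784816991494026 0.29613871794817115
100 -29.16399739545177 29.752903580850944 0.2944530926995874
```

```bash
python3 -c "
from h import *
rel([.5639,-.1469,.14],-31.8)"
```

```text
now [664.5  42.7 298.8] [ 1.800e+02 -3.000e-02 -3.167e+01] t 10.53 F [-0.9  0.3 -2.1] w 0.0584
shift [ 13.9 214.2 158.8] turn [ 0.   -0.03  0.13]
```

>>> send_rows(targets=[[[1,10,0,0,0,0,1],[2,35,5,0,0,0,1],[4,65,15,0,0,0,1],[6,95,35,0,0,0,1],[8,125,60,0,0,0,1],[10,155,85,0,0,0,1],[12,185,110,0,0,0,1],[14,205,135,0,0,0,1],[14,214,150,0,0,0,1],[14,214,159,0,0,0,1],[14,214,159,0,0,0,1],[14,214,159,0,0,0,1]]])

```text
clock: 11.53
tool_pos: [0.5646, -0.1464, 0.14]
orientation: [-3.141, -0.001, -0.552]
wrist_force: [-0.4, 0.3, -1.1]
width: 0.0587
grip_force: 97.1
```

>>> send_rows(targets=[[[0,0,0,0,0,0,1],[0,0,0,0,0,0,1],[0,0,0,0,0,0,1]]])

```text
clock: 11.78
tool_pos: [0.5657, -0.146, 0.1411]
orientation: [-3.141, -0.003, -0.551]
wrist_force: [-1.2, -0.1, -2.1]
width: 0.0584
grip_force: 97.1
```

```bash
python3 -c "
from h import *
rel([.5639,-.1469,.052],-31.8)"
```

```text
now [ 565.7 -146.   141.1] [-179.96   -0.18  -31.56] t 11.78 F [-1.2 -0.1 -2.1] w 0.0584
shift [-1.3  1.8 89.1] turn [-0.04 -0.18  0.24]
```

>>> send_rows(targets=[[[-0.5,1,15,0,0,0.2,1],[-0.5,1,35,0,0,0.2,1],[-0.5,1,52,0,0,0.2,1],[-0.5,1,65,0,0,0.2,1],[-0.5,1,73,0,0,0.2,1],[-0.5,1,76,0,0,0.2,1],[-0.5,1,76,0,0,0.2,1],[-0.5,1,76,0,0,0.2,1]]])

```text
clock: 12.45
tool_pos: [0.5643, -0.1471, 0.0644]
orientation: [-3.141, -0.002, -0.555]
wrist_force: [1.1, 0.1, -2.0]
width: 0.0587
grip_force: 97.2
```

```bash
python3 - <<'E'
from h import *
rel([.5639,-.1469,.0394],-31.8)
s,c=cam('scene');p=c['pixels'][130:250,170:330];cv2.imwrite('pics/s9.png',cv2.resize(p,None,fx=4,fy=4,interpolation=cv2.INTER_CUBIC))
E
```

```text
now [ 564.3 -147.1   64.4] [-1.7998e+02 -1.0000e-01 -3.1810e+01] t 12.45 F [ 1.1  0.1 -2. ] w 0.0587
shift [-0.5  0.1 25. ] turn [-0.02 -0.1  -0.01]
```

View pics/s9.png

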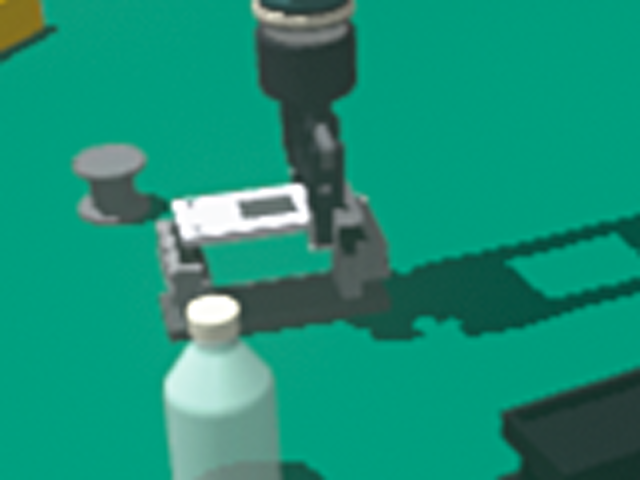

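The plate hovers level over the nest (crop (245,210)), the fingers inside the near block (crop (325,220)). Lowering slowly.

>>> send_rows(targets=[[[0,0,6,0,0,0,1],[0,0,12,0,0,0,1],[0,0,16,0,0,0,1],[0,0,19,0,0,0,1],[0,0,20.5,0,0,0,1],[0,0,21.5,0,0,0,1],[0,0,22.5,0,0,0,1],[0,0,23.5,0,0,0,1],[0,0,24,0,0,0,1],[0,0,24,0,0,0,1],[0,0,24,0,0,0,1]]])

```text
clock: 13.42
tool_pos: [0.5637, -0.1471, 0.0399]
orientation: [-3.142, -0.001, -0.556]
wrist_force: [-1.9, 0.2, 1.0]
width: 0.0582
grip_force: 97.3
```

```bash
python3 -c "
from h import *
rel([.5639,-.1469,.0394],-31.8)"
```

```text
now [ 563.7 -147.1   39.9] [-1.800e+02 -4.000e-02 -3.183e+01] t 13.42 F [-1.9  0.2  1. ] w 0.0582
shift [ 0.  -0.2  0.5] turn [-0.   -0.04 -0.03]
```

Contact felt. I'll press 0.7 mm more, open, hold, and rise.

>>> send_rows(targets=[[[0,0,0.7,0,0,0,1],[0,0,0.7,0,0,0,1],[0,0,0.7,0,0,0,-0.2],[0,0,0.7,0,0,0,-0.4],[0,0,0.7,0,0,0,-0.7],[0,0,0.7,0,0,0,-1],[0,0,0.7,0,0,0,-1],[0,0,0.7,0,0,0,-1],[0,0,0.7,0,0,0,-1],[0,0,0.7,0,0,0,-1],[0,0,0.7,0,0,0,-1]]], force=20)

```text
clock: 14.33
tool_pos: [0.5635, -0.147, 0.0385]
orientation: [3.141, 0.0, -0.556]
wrist_force: [-0.0, -0.4, 0.0]
width: 0.0854
grip_force: 0.0
```

>>> send_rows(targets=[[[0,0,-8,0,0,0,-1],[0,0,-20,0,0,0,-1],[0,0,-35,0,0,0,-1],[0,0,-60,0,0,0,-1],[0,0,-90,0,0,0,-1],[0,0,-120,0,0,0,-1],[0,0,-150,0,0,0,-1],[0,0,-170,0,0,0,-1],[0,0,-170,0,0,0,-1],[0,0,-170,0,0,0,-1],[0,0,-170,0,0,0,-1]]])

```text
clock: 15.25
tool_pos: [0.5632, -0.1469, 0.2085]
orientation: [3.141, 0.0, -0.556]
wrist_force: [-0.4, -0.9, -0.6]
width: 0.0856
grip_force: 0.0
```

```bash
python3 - <<'E'
from wp import *
s,ce,sz,y=plate_w();print(ce,sz,y)
u=np.array([np.cos(np.radians(-31.8)),np.sin(np.radians(-31.8))]);d=ce-[594,-166];print('err x,y',d@u,d@[-u[1],u[0]])
s,c=cam('wrist');g=c['pixels'].astype(int);P=cloud(s,c);m=(g.min(-1)>140)
m=cv2.erode(m.astype(np.uint8),np.ones((7,7)))>0
X=P[m];X=X[abs(X[:,2]-.07)<.03];print('slopes,z',np.linalg.lstsq(np.c_[X[:,:2]-X[:,:2].mean(0),np.ones(len(X))],X[:,2],rcond=None)[0])
E
```

```text
[ 594.96990967 -167.02697754] [ 65.14656067 138.7489624 ] -31.786705
err x,y 1.365490905717856 -0.3617211856664593
slopes,z [0.00477935 0.00621062 0.07032706]
```

The plate lies flat and centred at rail height, released, so I'm handing in.

```bash
python3 -c "
from plant import robot
print(robot.finish_job())"
```

```text
the job is handed in; nothing more can be done
None
```

The plate is in the cradle, released, flat on the rails and within about 1.5 mm of centre by the last wrist-camera measurement; I handed the job in at about 15 s, but no verdict was returned.

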